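Break down the module stack into its kit trays

TASK

Take apart the stack of heat sink, power supply and small black parts box, and lay each flat and upright in the one of the three grey trays cut to its size (heat sink in the longest, power supply in the middle one, parts box in the shortest). Once the parts box is in its tray, and not before, stand the relay upright inside it. Leave the tape roll and the screw jar where they stand.

Things in the scene. Friction and masses are not known exactly. Their poses are not given: they have to be found in the camera images.
- heatsink_mid (a point): Finned aluminium heat sink, bottom of the stack at the start: 66 (x) by 160 (y) by 40 (z) mm, fins upward and running along its y, flat sides, 0.45 kg. Point: its centre, 20 mm above its underside. Its axes: y along the length, z up. Grasp it across the 66 mm width; symmetrical under a half turn.
- psu_mid (a point): White enclosed power supply with black terminal strips at both ends, lying on the heat sink at the start: solid, 56 (x) by 118 (y) by 40 (z) mm, 0.3 kg. Point: its centre, 20 mm above its underside. y along the length, z up. It may lie askew on the heat sink; the fins are wider than it, so grip it in its upper part. Symmetrical under a half turn.
- partsbox_mid (a point): Small black open-topped parts box, top of the stack at the start: outside 50 (x) by 76 (y) by 34 (z) mm, walls and floor 3 mm (inside 44 by 70, 31 deep), 0.06 kg. Point: the centre of its outside, 17 mm above its underside. y along the length, z up, mouth upward. Grasp it across the outside of its 50 mm width.
- relay_mid (a point): Grey relay block with a black foot, standing upright alone on the bench: 28 (x) by 36 (y) by 66 (z) mm, 0.09 kg. Point: its centre, 33 mm above its underside. Standing in the parts box it rises 35 mm above the rim, and there is no room for fingers between it and the box walls: hold it near the top, across the 28 mm.
- tray_long: Longest grey tray, fixed to the bench, with a darker lip, for the heat sink: inside 82 (x) by 176 (y) mm, floor 3 mm thick, lip 4 mm wide all round, its top 4 mm above the floor (7 mm above the bench). Origin: centre of its underside, at bench height. y along the length.
- tray_middle: Middle grey tray, fixed, for the power supply: inside 72 (x) by 134 (y) mm; floor, lip, origin and axes as for the longest tray.
- tray_short: Shortest grey tray, fixed, for the parts box: inside 66 (x) by 92 (y) mm; floor, lip, origin and axes as for the longest tray.
- tape: Bystander: black roll of tape lying flat on the bench, 90 mm across, 25 mm high. Origin: centre of its underside.
- jar: Bystander: small jar of screws with a steel cap standing about 80 mm from the relay, 38 mm across, 45 mm high. Origin: centre of its underside.

How it is judged:
By the outcome, as a careful person would: the job done as asked, in the order asked, and still so for the second after the job is handed in, with the robot touching nothing.
It also fails if it takes over 120 s, if anything falls off the work surface, if the arm or the gripper's body presses on something with over 40 N, if the wrist force passes 120 N, or if a joint passes its speed limit or range.

ROBOT

A 7-joint arm with a two-finger parallel gripper is mounted at the origin on the work surface. World frame = base frame: x ahead of the robot, y to its left, z up, the work surface at z = 0. Lengths are in mm, angles in rad, forces in N, time in s.
With the tool pointing down it reaches from about 400 to 875 mm from the base axis. Payload 6.5 kg.
Tool frame: the origin (TCP) lies on the centre line of the jaws, within the pads' length; the fingertips stand 17 mm ahead of it and the grasp point (between the pads) lies 2 mm behind it; z points along the fingers, y is the line along which they close (so a half turn about z gives the same grasp; the last joint's range is limited). The gripper opens to 85 mm and grips with 20 to 120 N. Pads are 22 mm wide; open, the fingers measure 114 mm over their backs; the gripper's body (76 mm by 85 mm) begins 54 mm behind the grasp point. The pads swing forward as they close: fully open they stand 13 mm farther back than shut.
Start: joints at [-1.305, 0.536, -0.004, 1.538, 0.003, 1.067, -0.071], TCP at [211.729, 614.541, 248.29] pointing down, gripper open.
Joint ranges: [-2.7, 2.7], [-0.37, 2.16], [-1.27, 1.26], [0.24, 2.4], [-1.31, 4.45], [0.19, 1.91], [-2.76, 2.76]. Speed limits (rad/s): [2.39, 2.39, 3.14, 3.14, 3.14, 3.14, 3.14].

INTERFACE

Orientations are given as a 3x3 rotation matrix whose columns are the frame's x, y, z axes.
In Python, from workcell import readout, cams, r gives the robot as it stands. The module is installed in compiled form; this text tells all that it offers.
- The arm moves only by the shell command python3 -m inch 'ROWS' [OPENING]. ROWS is JSON, a list of rows, each a list of 2 entries, a list of its own where there are three numbers: the shift along the tool's x, y, z scaled (see below), then the turn about the tool's z scaled (see below). A call has 1 to 20 rows; each row shifts and turns the commanded pose from where the row before left it, along the tool's axes as they then stand; what a row does not reach is not made up. The controller multiplies each number of a shift by 0.025 m and each number of a turn by 5 degrees. A row lasts 1/8 s, in which the tool goes at most 62.5 mm and 10.7 degrees, less where a joint would pass 70% of its speed; a pose out of reach is approached as far as the arm can. A call with a number of a shift or a turn outside -1 to 1 is refused whole. A call with a gripper value outside its range is refused whole. OPENING is the opening, from -1 (shut) to 1 (fully open), so that 0 is half open, set as the call begins (- or left out, the last holds). The fingers move at their own pace and stop on an object; the grip force is fixed at half the most. Time passes only in rows, so rows that do not move let the fingers close. It gives the time, the measured TCP pose, the force, the opening and the grip force at its end, in the units of the state.
- readout.observe(): the state, without advancing time (a new reading comes with each control period).
- cams.camera(name): name is "scene" or "top" or "wrist"; returns a dict with "frame" (420x560x3 uint8, red, green, blue), "vfov" (degrees; the focal length in pixels is half the picture's height over the tangent of half this angle, whatever the lens; pixels are square), "cx", "cy" (the principal point, pixels), "R" (3x3) and "t" (3): a world point X has camera coordinates R X + t; the wrist camera has in their place "T_tool_cam" (4x4, takes a point from camera to tool coordinates, whose origin is the TCP and whose axes are the flange's). Camera axes: x right, y down, z forward; pixel columns grow to the right and rows downward; lengths in mm; the calibration is good to about 2 mm. A picture is of the moment at which its call begins: read the wrist's pose just before it. There is no depth.
- r.sign_off(): hands the job in; it is judged then, once.
The state is a dict: "time": time; "q": joint angles; "qvel": joint speeds; "joint_efforts": joint torques, N m; "tool_pos": TCP position; "orientation": TCP orientation; "force": force on the tool from outside, world axes, zero at the start; "ft_torque": the same for the moment, N m; "finger_gap": finger opening in mm; "grip_force": force on a finger pad.
Only numpy, scipy, OpenCV 4.12 (cv2) and the standard library are available. Lean on these libraries where they do the work, as an engineer would, in place of code of your own. Each camera call takes 0.05 s, during which the arm holds its last target. There are 200 camera calls.

## Working session

There is one attempt and no reset: what is moved stays moved. The work goes in short steps, Python scripts to look and compute and a shell command to move; the robot and the scene stay as the last step left them, time stands still between calls to the robot, and variables do not carry over. Pictures are saved under pics/ and viewed, at most 14 in all, crops included, and the job is handed in when it is done.

```bash
mkdir -p pics; cat > h.py <<'E'
import numpy as np, cv2
from workcell import readout, cams, r
def grab(name, fn=None):
    s=readout.observe(); c=cams.camera(name)
    f=210/np.tan(np.radians(c["vfov"])/2); c["f"]=f
    if name=="wrist":
        T=np.array(c["T_tool_cam"]); Rt=np.array(s["orientation"]); p=np.array(s["tool_pos"])
        Rwc=Rt@T[:3,:3]; o=Rt@T[:3,3]+p
        c["R"]=Rwc.T; c["t"]=-Rwc.T@o
    c["R"]=np.array(c["R"]); c["t"]=np.array(c["t"])
    if fn: cv2.imwrite("pics/"+fn,cv2.cvtColor(c["frame"],cv2.COLOR_RGB2BGR))
    return c
def ray(c,uv):
    u,v=uv; d=np.array([(u-c["cx"])/c["f"],(v-c["cy"])/c["f"],1.])
    return -c["R"].T@c["t"], c["R"].T@d
def plane(c,uv,z):
    o,d=ray(c,uv); return (o+d*(z-o[2])/d[2])
def proj(c,X):
    p=c["R"]@np.array(X,float)+c["t"]; return c["f"]*p[:2]/p[2]+[c["cx"],c["cy"]]
def tri(c1,u1,c2,u2):
    o1,d1=ray(c1,u1);o2,d2=ray(c2,u2)
    s=np.linalg.lstsq(np.c_[d1,-d2],o2-o1,rcond=None)[0]
    a,b=o1+s[0]*d1,o2+s[1]*d2
    return (a+b)/2,np.linalg.norm(a-b)
E
python3 - <<'E'
from h import *
np.set_printoptions(precision=3,suppress=True)
for n in ["top","scene","wrist"]:
    c=grab(n,n+"0.png"); print(n,c["f"],c["cx"],c["cy"],(-c["R"].T@c["t"]),c["R"][2])
    if n=="wrist":print(c["T_tool_cam"])
print(readout.observe())
E
```

```text
top 462.50532586445996 281.0964739598576 211.42699952757633 [ 373.165    1.836 1009.019] [ 0.177 -0.017 -0.984]
scene 541.9248307007279 286.7769517450483 203.1238417762707 [1185.077  220.808 1013.4  ] [-0.562 -0.186 -0.806]
wrist 291.86145025685414 282.97168712711766 212.94585491197202 [137.764 640.061 374.466] [ 0.288 -0.1   -0.952]
[[  -0.001   -0.952   -0.305   78.236]
 [   1.      -0.001    0.       0.396]
 [  -0.001   -0.305    0.952 -126.986]
 [   0.       0.       0.       1.   ]]
{'time': 0.15, 'q': array([-1.305,  0.537, -0.004,  1.539,  0.003,  1.067, -0.071]), 'qvel': array([ 0.001, -0.002,  0.   , -0.004, -0.001,  0.   , -0.001]), 'joint_efforts': array([  0.003, -58.378,   1.05 , -25.935,   0.013,   0.006,   0.   ]), 'tool_pos': array([211.594, 614.118, 247.622]), 'orientation': array([[-0.945,  0.326, -0.   ],
       [ 0.326,  0.945, -0.001],
       [-0.   , -0.001, -1.   ]]), 'force': array([-0.859, -0.211, -0.764]), 'ft_torque': array([ 0.027,  0.028, -0.03 ]), 'grip_force': 0.0, 'finger_gap': 85.1340575753806}
```

View pics/top0.png

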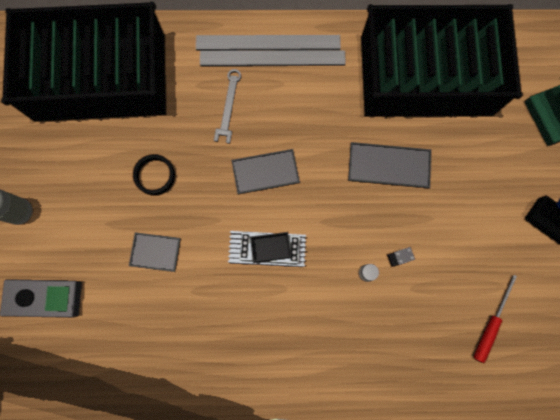

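View pics/scene0.png

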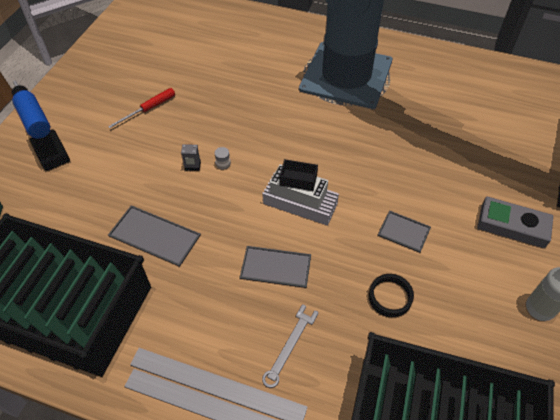

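Top view: stack at (268,248), trays long (390,165), middle (266,171), short (155,252), relay (401,257), jar (370,272), tape (154,174). The scene view shows the same items: the stack is at (300,190) and the relay at (191,157).

```bash
cat > trays.py <<'E'
from h import *
np.set_printoptions(precision=1,suppress=True)
P={"long":((390,165),(155,235)),"middle":((266,171),(276,267)),"short":((155,252),(405,231))}
cs={n:grab(n) for n in("top","scene")}
for n,(a,b) in P.items():
    pts=[]
    for cam,uv in (("top",a),("scene",b)):
        c=cs[cam]; hsv=cv2.cvtColor(c["frame"],cv2.COLOR_RGB2HSV)
        m=(hsv[...,1]<70).astype(np.uint8)
        m=cv2.morphologyEx(m,cv2.MORPH_OPEN,np.ones((3,3)))
        _,L=cv2.connectedComponents(m)
        k=(L==L[uv[1],uv[0]]).astype(np.uint8)
        cn=max(cv2.findContours(k,0,1)[0],key=cv2.contourArea)[:,0,:]
        X=np.array([plane(c,p,5)[:2] for p in cn],np.float32)
        rc=cv2.minAreaRect(X); (ctr,(w,h),an)=rc
        bx=cv2.boxPoints(rc); e=[bx[1]-bx[0],bx[2]-bx[1]]; l=max(e,key=np.linalg.norm)
        print(n,cam,"centre",np.array(ctr),"size",np.array([w,h]),"long-axis deg",np.degrees(np.arctan2(l[1],l[0]))%180)
        M=cv2.moments(k); pts.append((M["m10"]/M["m00"],M["m01"]/M["m00"]))
    print("   tri",*tri(cs["top"],pts[0],cs["scene"],pts[1]))
E
python3 trays.py
python3 - <<'E'
from h import *
a=grab("top")["frame"][215:285,215:430]; b=grab("scene")["frame"][130:230,160:360]
a=cv2.resize(a,(798,260),interpolation=cv2.INTER_CUBIC); b=cv2.resize(b,(640,320),interpolation=cv2.INTER_CUBIC)
o=np.zeros((585,800,3),np.uint8); o[:260,:798]=a; o[262:582,:640]=b
cv2.imwrite("pics/crop1.png",o[...,::-1])
E
```

```text
long top centre [ 658.6 -261.8] size [181.2  88.8] long-axis deg 83.94854
long scene centre [ 658.8 -262.5] size [184.8  90.9] long-axis deg 84.09121
   tri [ 658.7 -262.     2.6] 0.7742482819170771
middle top centre [646.3  19. ] size [ 78.7 139.7] long-axis deg 99.91279
middle scene centre [646.1  18.3] size [ 81.4 141.2] long-axis deg 100.25465
   tri [646.5  19.    4. ] 0.6355622812392744
short top centre [468.7 259.8] size [98.6 72.1] long-axis deg 82.04107
short scene centre [468.1 259.1] size [98.8 75.7] long-axis deg 82.2763
   tri [468.5 259.7   4.5] 0.05216005060391079
```

View pics/crop1.png

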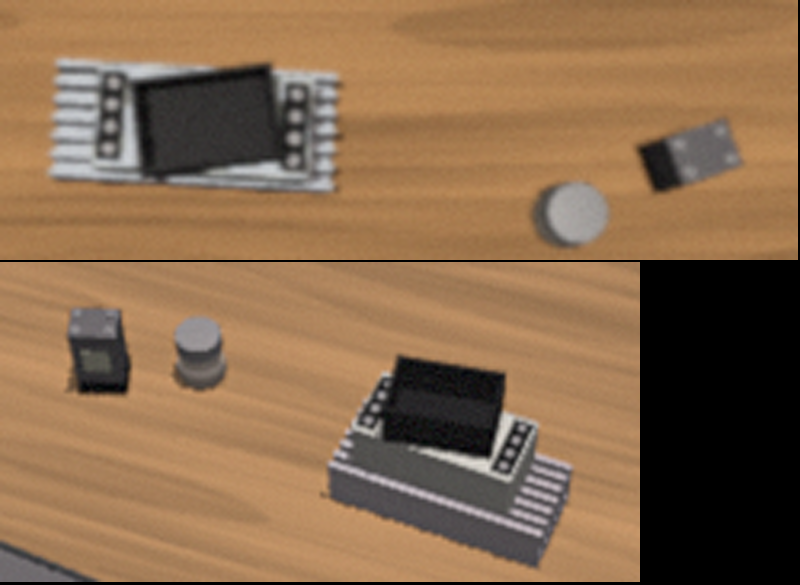

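Crop: the box rim is seen from the top at crop px (137,80),(270,66),(282,158),(148,176). The box lies askew on the white PSU, which lies askew on the heat sink, and the relay is standing at the right. I will triangulate the rim and plan the move over the stack.

```bash
cat >> h.py <<'E'
def go(x,y,z,yaw):
    """yaw: world angle (deg) of tool y; prints turn units (5deg), then shift units (25mm) after the turn"""
    s=readout.observe(); R=np.array(s["orientation"]); p=np.array(s["tool_pos"])
    cur=np.degrees(np.arctan2(R[1,1],R[0,1])); d=(cur-yaw+90)%180-90
    a=np.radians(cur-d); yv=np.array([np.cos(a),np.sin(a),0]); zv=np.array([0,0,-1.]); xv=np.cross(yv,zv)
    e=np.array([x,y,z])-p
    print("t%.1f at"%s["time"],p.round(1),"yaw %.1f"%cur,"q7 %.2f"%s["q"][6],"tilt",R[2].round(3),"gap %.1f"%s["finger_gap"])
    print("  turn %.2f"%(d/5),"shift",(np.array([e@xv,e@yv,e@zv])/25).round(2))
E
python3 - <<'E'
from h import *
np.set_printoptions(precision=1,suppress=True)
c=grab("top"); s=grab("scene"); k=798/215
P=[(137,80),(270,66),(282,158),(148,176)]
S=[(505,373),(398,357)]  # scene: robot-side rim corners
X=[plane(c,(u/k+215,v/(260/70)+215),114)[:2] for u,v in P]
print(np.array(X),np.mean(X,0))
for a,b in ((P[2],(398,357)),(P[3],(505,373))):
    print(tri(c,(a[0]/k+215,a[1]/(260/70)+215),s,(b[0]/3.2+160,(b[1]-262)/3.2+130)))
go(*np.mean(X,0),260,0)
E
```

```text
[[485.3  43.7]
 [491.9 -26.1]
 [443.6 -31.6]
 [435.1  38.1]] [464.   6.]
(array([443.9, -31.7, 109.3]), np.float64(0.18027523369375292))
(array([434.8,  40.3, 110.2]), np.float64(4.132900750782918))
t0.5 at [211.7 614.5 248.2] yaw 71.0 q7 -0.07 tilt [-0. -0. -1.] gap 85.6
  turn 14.20 shift [-24.3  10.1  -0.5]
```

```bash
python3 -m inch '[[[0,0,0],1],[[0,0,0],1],[[0,0,0],1],[[0,0,0],1],[[0,0,0],1],[[0,0,0],1],[[0,0,0],1],[[0,0,0],1],[[0,0,0],1],[[0,0,0],1],[[0,0,0],1],[[0,0,0],1],[[0,0,0],1],[[-1,0.3,0],0],[[-1,0.3,0],0],[[-1,0.3,0],0],[[-1,0.3,0],0],[[-1,0.3,0],0],[[-1,0.3,0],0],[[-1,0.3,0],0]]' 1 && python3 -m inch '[[[-1,0.3,0],0],[[-1,0.3,0],0],[[-1,0.3,0],0],[[-1,0.3,0],0],[[-1,0.3,0],0],[[-1,0.3,0],0],[[-1,0.3,0],0],[[-1,0.3,0],0],[[-1,0.3,0],0],[[-1,0.3,0],0],[[-1,0.3,0],0],[[-1,0.3,0],0],[[-1,0.3,0],0],[[-1,0.3,0],0],[[-1,0.3,0],0],[[-1,0.3,0],0],[[-1,0.3,0],0],[[-1,0.3,0],0],[[-0.2,0,0],0],[[0,0,0],0]]'
python3 -c "
from h import *
grab('wrist','w1.png'); go(464,6,124,6)"
```

```text
time: 2.95
tool_pos: [282.5, 445.3, 248.5]
orientation: [[-0.105, 0.995, 0.0], [0.995, 0.105, 0.0], [0.0, 0.0, -1.0]]
force: [-0.3, 0.1, 0.6]
finger_gap: 85.2
grip_force: 0.0
time: 5.45
tool_pos: [463.6, 7.7, 248.2]
orientation: [[-0.104, 0.995, -0.0], [0.995, 0.104, 0.0], [0.0, -0.0, -1.0]]
force: [-0.6, -0.0, 1.1]
finger_gap: 85.2
grip_force: 0.0
t5.5 at [463.6   8.3 248.2] yaw 6.0 q7 0.16 tilt [ 0.001 -0.    -1.   ] gap 85.3
  turn 0.01 shift [-0.09  0.01  4.97]
```

View pics/w1.png

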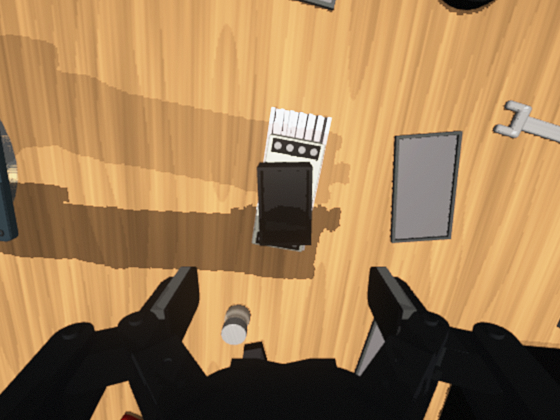

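Wrist view: the dark box rim runs from about (259,163) to (313,163) at the far end and (312,245) to (258,243) at the near end. It is centred between the fingers and aligned with the tool axes.

```bash
cat > box.py <<'E'
from h import *
np.set_printoptions(precision=1,suppress=True)
c=grab("wrist"); hsv=cv2.cvtColor(c["frame"],cv2.COLOR_RGB2GRAY)
m=(hsv<45).astype(np.uint8); m=cv2.morphologyEx(m,cv2.MORPH_OPEN,np.ones((9,9)))
_,L=cv2.connectedComponents(m); k=(L==L[205,285]).astype(np.uint8)
cn=max(cv2.findContours(k,0,1)[0],key=cv2.contourArea)[:,0,:]; print(cv2.boundingRect(cn))
rc=cv2.minAreaRect(cn.astype(np.float32)); print(rc)
X=np.array([plane(c,p,112)[:2] for p in cn],np.float32)
rc=cv2.minAreaRect(X); print(rc, cv2.boxPoints(rc))
print("px of nominal", [proj(c,(464,6,z)) for z in(80,114)])
E
python3 box.py
```

```text
(260, 205, 51, 43)
((285.0, 226.0), (42.0, 50.0), 90.0)
((467.4754333496094, -10.525505065917969), (49.006954193115234, 42.95002746582031), 5.976553916931152) [[440.9   8.3]
 [445.3 -34.4]
 [494.1 -29.3]
 [489.6  13.4]]
px of nominal [array([283.2, 200.8]), array([283.2, 210.4])]
```

```bash
python3 -m inch '[[[-0.1,0.07,0.85],0],[[0,0,1],0],[[0,0,1],0],[[0,0,1],0],[[0,0,1],0],[[0,0,0.5],0],[[0,0,0.5],0],[[0,0,0],0]]' 1 && python3 -m inch '[[[0,0,0],0],[[0,0,0],0],[[0,0,0],0],[[0,0,0],0],[[0,0,0],0],[[0,0,0],0]]' -1 && python3 -m inch '[[[0,0,-0.4],0],[[0,0,-0.8],0],[[0,0,-0.8],0],[[0,0,0],0]]'
python3 -c "
from h import *
grab('wrist','w2.png'); go(468.5,259.7,200,-7.9)"
```

```text
time: 6.55
tool_pos: [465.7, 5.4, 101.7]
orientation: [[-0.105, 0.995, -0.001], [0.995, 0.105, -0.0], [0.0, -0.001, -1.0]]
force: [0.9, 0.5, 0.3]
finger_gap: 85.1
grip_force: 0.0
time: 7.3
tool_pos: [466.6, 5.3, 102.8]
orientation: [[-0.104, 0.995, 0.001], [0.995, 0.104, 0.0], [0.0, 0.002, -1.0]]
force: [0.2, -0.2, 5.1]
finger_gap: 49.1
grip_force: 62.4
time: 7.8
tool_pos: [467.1, 5.4, 153.5]
orientation: [[-0.105, 0.995, 0.003], [0.995, 0.105, 0.001], [0.0, 0.003, -1.0]]
force: [0.1, -0.6, -1.0]
finger_gap: 48.9
grip_force: 62.0
t7.8 at [466.4   5.5 152.6] yaw 6.0 q7 0.30 tilt [ 0.     0.002 -1.   ] gap 48.7
  turn 2.78 shift [10.08 -1.31 -1.89]
```

View pics/w2.png

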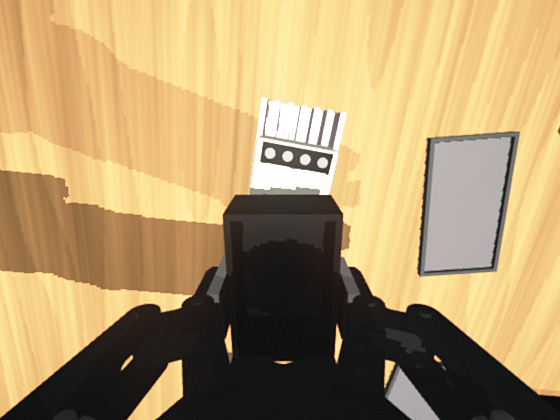

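The box is held upright and squarely. Next: carry it to the short tray.

```bash
python3 -m inch '[[[0,0,0],1],[[0,0,0],1],[[0,0,0],0.78],[[1,-0.13,0],0],[[1,-0.13,0],0],[[1,-0.13,0],0],[[1,-0.13,0],0],[[1,-0.13,0],0],[[1,-0.13,0],0],[[1,-0.13,0],0],[[1,-0.13,0],0],[[1,-0.13,0],0],[[1,-0.13,0],0],[[0.08,0,0.6],0],[[0,0,1],0],[[0,0,1],0],[[0,0,1],0],[[0,0,0],0]]'
python3 -c "
from h import *
grab('wrist','w3.png'); go(468.5,259.7,27,-7.9)"
```

```text
time: 10.1
tool_pos: [466.6, 256.9, 59.6]
orientation: [[0.139, 0.99, -0.004], [0.99, -0.139, -0.004], [-0.004, -0.004, -1.0]]
force: [0.2, -0.3, -0.7]
finger_gap: 49.1
grip_force: 62.2
t10.2 at [467.7 257.6  61. ] yaw -8.0 q7 -0.30 tilt [-0.003 -0.002 -1.   ] gap 49.1
  turn -0.02 shift [0.09 0.02 1.36]
```

View pics/w3.png

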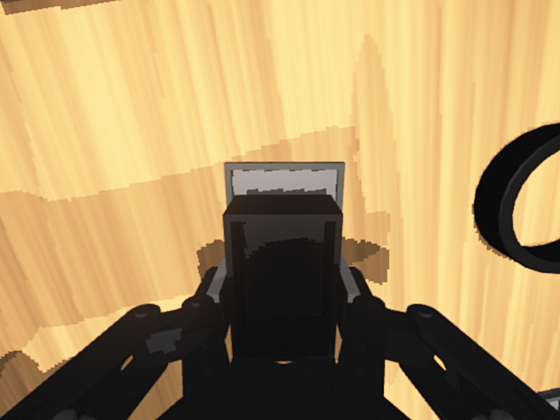

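The box at (283,280) is lined up over the tray, whose far lip runs from (225,163) to (345,163). Lower, check for contact, then release.

```bash
python3 -m inch '[[[0.09,0.02,0.5],0],[[0,0,0.5],0],[[0,0,0.3],0],[[0,0,0.06],0],[[0,0,0],0],[[0,0,0],0]]'; python3 -c "
from h import *
go(468.5,259.7,26,-7.9)"
```

```text
time: 10.9
tool_pos: [469.5, 261.6, 28.3]
orientation: [[0.138, 0.99, 0.0], [0.99, -0.138, 0.0], [0.0, 0.0, -1.0]]
force: [-0.7, 0.3, -0.9]
finger_gap: 48.9
grip_force: 62.2
t10.9 at [469.5 261.6  28.3] yaw -7.9 q7 -0.27 tilt [ 0.  0. -1.] gap 48.9
  turn -0.00 shift [-0.08 -0.03  0.09]
```

```bash
python3 -m inch '[[[-0.08,-0.03,0.06],0],[[0,0,0.04],0],[[0,0,0.04],0],[[0,0,0],0],[[0,0,0],0]]'; python3 -c "
from h import *
go(468.5,259.7,26,-7.9)"
```

```text
time: 11.52
tool_pos: [468.1, 259.3, 25.9]
orientation: [[0.138, 0.99, -0.001], [0.99, -0.138, 0.001], [0.0, -0.001, -1.0]]
force: [-5.1, -2.5, 18.6]
finger_gap: 49.0
grip_force: 64.3
t11.5 at [468.1 259.3  25.9] yaw -7.9 q7 -0.27 tilt [ 0.    -0.001 -1.   ] gap 49.0
  turn -0.01 shift [ 0.02  0.01 -0.01]
```

Contact is firm at the expected height. Release, rise, and look.

```bash
python3 -m inch '[[[0,0,-0.02],0],[[0,0,0],0],[[0,0,0],0],[[0,0,0],0],[[0,0,-0.5],0],[[0,0,-1],0],[[0,0,-1],0],[[0,0,-1],0],[[0,0,-1],0],[[0,0,-1],0],[[0,0,-1],0],[[0,0,0],0]]' 1
python3 - <<'E'
from h import *
c=grab('wrist'); t=grab("top")
o=np.zeros((420,800,3),np.uint8); o[:,:560]=c["frame"]; o[:280,560:]=cv2.resize(t["frame"][215:285,220:280][:,:60],(240,280),interpolation=cv2.INTER_CUBIC)
o[285:420,560:800]=cv2.resize(t["frame"][225:280,110:208],(240,135),interpolation=cv2.INTER_CUBIC)
cv2.imwrite("pics/w4.png",o[...,::-1])
go(466,6,200,0)
E
```

```text
time: 13.02
tool_pos: [469.4, 260.2, 189.8]
orientation: [[0.138, 0.99, 0.003], [0.99, -0.138, 0.003], [0.003, 0.003, -1.0]]
force: [0.2, -0.2, -0.8]
finger_gap: 85.0
grip_force: 0.0
t13.1 at [468.  259.6 187.6] yaw -7.9 q7 -0.41 tilt [ 0. -0. -1.] gap 85.6
  turn -1.58 shift [-10.14  -0.08  -0.5 ]
```

View pics/w4.png

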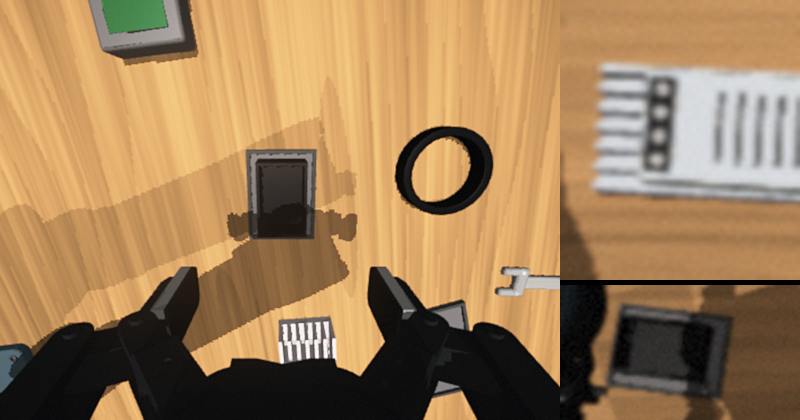

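The box sits centred in the short tray at wrist px (281,195). Next, the PSU from the top and scene views.

```bash
python3 - <<'E'
from h import *
t=grab("top")["frame"][222:276,220:320]; s=grab("scene")["frame"][155:230,255:345]
o=np.zeros((600,800,3),np.uint8)
o[:297,:550]=cv2.resize(t,None,fx=5.5,fy=5.5,interpolation=cv2.INTER_CUBIC)
o[300:600,:360]=cv2.resize(s,None,fx=4,fy=4,interpolation=cv2.INTER_CUBIC)
cv2.imwrite("pics/psu.png",o[...,::-1])
E
```

```text
(no output)
```

View pics/psu.png

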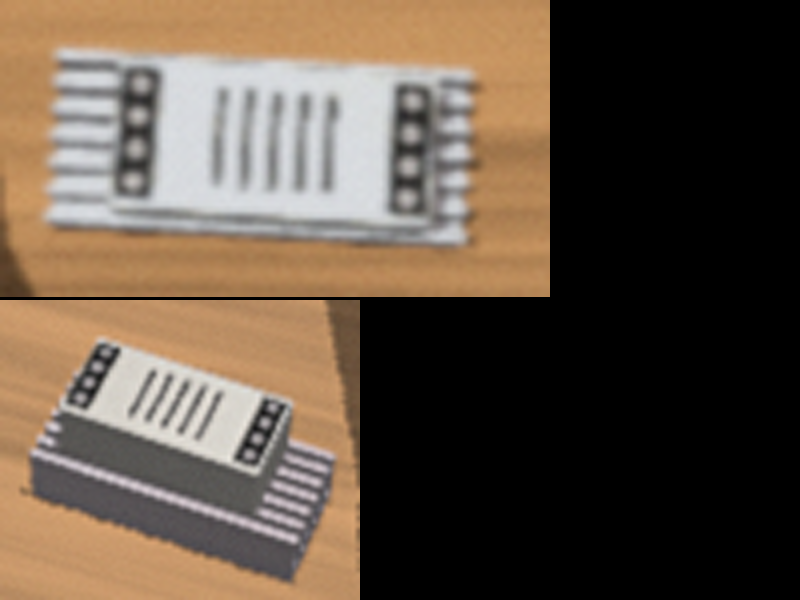

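Crop: the PSU top has corners (117,55),(437,72),(430,222),(110,208) in the top view and (258,474),(62,405),(102,340),(292,400) in the scene. The heat-sink fin corners are also visible.

```bash
python3 - <<'E'
from h import *
np.set_printoptions(precision=1,suppress=True)
c=grab("top"); s=grab("scene")
T=lambda u,v:((u-2.25)/5.5+220,(v-2.25)/5.5+222)
S=lambda u,v:((u-1.5)/4+255,(v-301.5)/4+155)
for n,L in {"psu":[((117,55),(258,474)),((437,72),(62,405)),((430,222),(102,340)),((110,208),(292,400))],
 "hs":[((472,72),(33,453)),((57,50),(297,540)),((45,225),(333,455))]}.items():
    P=[]
    for a,b in L:
        X,e=tri(c,T(*a),s,S(*b)); P.append(X); print(n,X,e)
    z=80 if n=="psu" else 40
    Q=np.array([plane(c,T(*a),z)[:2] for a,b in L]); print(Q,"mean",np.mean(P,0),Q.mean(0))
Q=[plane(c,T(*a),40)[:2] for a in((472,72),(57,50),(45,225),(467,242))]; print(cv2.minAreaRect(np.array(Q,np.float32)))
Q=[plane(c,T(*a),80)[:2] for a in((117,55),(437,72),(430,222),(110,208))]; print(cv2.minAreaRect(np.array(Q,np.float32)))
E
```

```text
psu [499.7  67.1  81.8] 0.854248891293192
psu [491.5 -49.   84. ] 1.5375782980090489
psu [437.  -45.2  79.8] 2.285413446321638
psu [443.8  69.7  80.5] 0.5857835846415347
[[499.9  67.6]
 [492.2 -50. ]
 [437.3 -46.3]
 [443.8  70.1]] mean [468.   10.6  81.6] [468.3  10.3]
hs [497.  -65.1  40.5] 1.1245748694839957
hs [507.1  93.3  42.4] 0.19920229968949577
hs [441.   96.7  38.7] 1.994755924102416
[[497.2 -65.7]
 [507.5  93.5]
 [440.7  97.6]] mean [481.7  41.7  40.5] [481.8  41.8]
((469.1655578613281, 15.628562927246094), (160.09771728515625, 66.9609375), 86.47936248779297)
((468.0325012207031, 10.644290924072266), (117.87891387939453, 56.13869094848633), 86.2933578491211)
```

```bash
python3 -m inch '[[[0,0,0],-0.88],[[-1,0.06,0],0],[[-1,0.06,0],0],[[-1,0.06,0],0],[[-1,0.06,0],0],[[-1,0.06,0],0],[[-1,0.06,0],0],[[-1,0.06,0],0],[[-1,0.06,0],0],[[-1,0.06,0],0],[[-0.94,0.06,0],0],[[0,0,1],0],[[0,0,1],0],[[0,0,0],0]]'
python3 - <<'E'
from h import *
c=grab('wrist','w5.png'); go(468.2,10.5,64,-3.5)
E
```

```text
time: 15.08
tool_pos: [466.4, 10.3, 136.1]
orientation: [[0.062, 0.998, -0.004], [0.998, -0.062, -0.001], [-0.001, -0.004, -1.0]]
force: [-0.1, 0.4, 0.1]
finger_gap: 85.1
grip_force: 0.0
t15.1 at [467.4  10.3 137.1] yaw -3.5 q7 0.19 tilt [-0.001 -0.002 -1.   ] gap 85.6
  turn -0.01 shift [0.01 0.03 2.92]
```

View pics/w5.png

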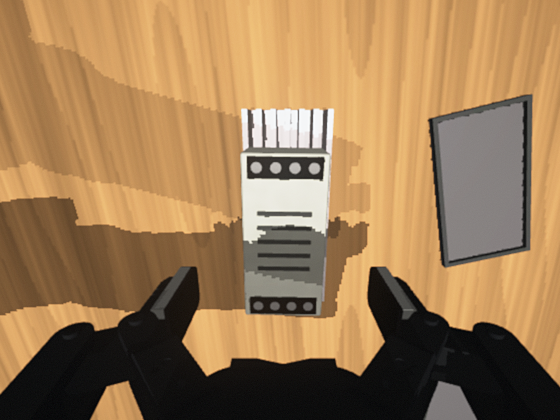

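The PSU is centred between the fingers (columns 242–330, rows 150–317) and aligned. Descend, grip and lift.

```bash
python3 -m inch '[[[0,0,0.9],0],[[0,0,0.9],0],[[0,0,0.7],0],[[0,0,0.4],0],[[0,0,0],0]]' && python3 -m inch '[[[0,0,0],0],[[0,0,0],0],[[0,0,0],0],[[0,0,0],0],[[0,0,0],0]]' -1 && python3 -m inch '[[[0,0,-0.3],0],[[0,0,-0.6],0],[[0,0,-0.8],0],[[0,0,-0.8],0],[[0,0,0],0]]'
python3 -c "
from h import *
grab('wrist','w6.png'); go(646.3,19,115,10)"
```

```text
time: 15.75
tool_pos: [467.9, 10.6, 64.9]
orientation: [[0.061, 0.998, -0.001], [0.998, -0.061, -0.0], [-0.0, -0.001, -1.0]]
force: [0.2, -0.2, 1.0]
finger_gap: 85.6
grip_force: 0.0
time: 16.38
tool_pos: [468.4, 10.7, 65.8]
orientation: [[0.061, 0.998, 0.001], [0.998, -0.061, 0.001], [0.001, 0.001, -1.0]]
force: [-1.1, 0.1, 5.0]
finger_gap: 54.8
grip_force: 63.5
time: 17.0
tool_pos: [469.1, 10.9, 129.2]
orientation: [[0.061, 0.998, 0.003], [0.998, -0.061, 0.001], [0.001, 0.003, -1.0]]
force: [-0.2, 0.3, -3.7]
finger_gap: 55.0
grip_force: 64.1
t17.1 at [468.4  10.9 128.3] yaw -3.5 q7 0.21 tilt [ 0.001  0.002 -1.   ] gap 55.5
  turn -2.70 shift [-0.92  7.06  0.53]
```

View pics/w6.png

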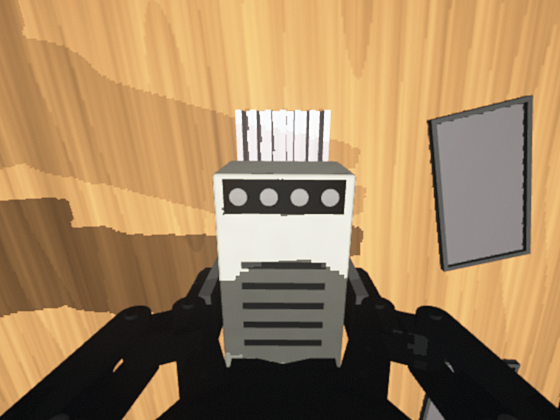

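The PSU is held level. Carry it to the middle tray.

```bash
python3 -m inch '[[[0,0,0],-1],[[0,0,0],-1],[[0,0,0],-0.7],[[-0.12,0.9,0],0],[[-0.13,1,0],0],[[-0.13,1,0],0],[[-0.13,1,0],0],[[-0.13,1,0],0],[[-0.13,1,0],0],[[-0.13,0.8,0],0],[[-0.02,0.36,0],0],[[0,0,0.8],0],[[0,0,1],0],[[0,0,1],0],[[0,0,0],0],[[0,0,0],0]]'
python3 -c "
from h import *
grab('wrist','w7.png'); go(646.3,19,30,10)"
```

```text
time: 19.05
tool_pos: [645.5, 18.4, 57.7]
orientation: [[-0.173, 0.985, -0.0], [0.985, 0.173, -0.0], [-0.0, -0.0, -1.0]]
force: [0.1, -0.9, -2.1]
finger_gap: 55.1
grip_force: 64.1
t19.1 at [646.1  18.5  58.3] yaw 10.0 q7 0.43 tilt [-0.     0.001 -1.   ] gap 55.1
  turn -0.00 shift [0.02 0.01 1.13]
```

View pics/w7.png

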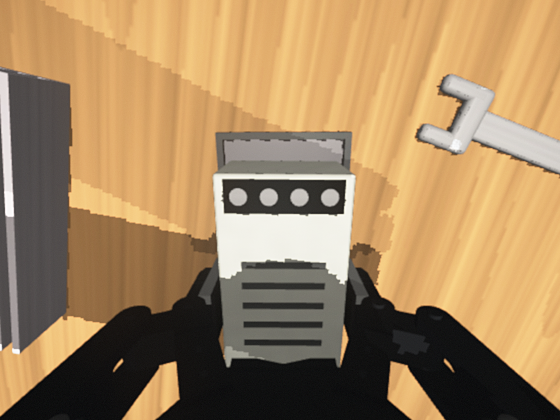

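The PSU is square over the tray (far lip from (217,133) to (351,133)). Lower to contact.

```bash
python3 -m inch '[[[0.02,0.01,0.5],0],[[0,0,0.4],0],[[0,0,0.16],0],[[0,0,0.06],0],[[0,0,0.04],0],[[0,0,0],0],[[0,0,0],0]]'
```

```text
time: 19.98
tool_pos: [646.2, 19.1, 28.9]
orientation: [[-0.173, 0.985, 0.001], [0.985, 0.173, -0.0], [-0.0, 0.001, -1.0]]
force: [-1.5, -0.5, 1.5]
finger_gap: 55.0
grip_force: 64.5
```

```bash
python3 -m inch '[[[0,0,0],0],[[0,0,0],0],[[0,0,0],0],[[0,0,-0.4],0],[[0,0,-0.8],0],[[0,0,-1],0],[[0,0,-1],0],[[0,0,-1],0],[[0,0,0],1],[[0,0,0],1],[[0,0,0],0.7],[[-0.07,-1,0],0],[[-0.1,-1,0],0],[[-0.1,-1,0],0],[[-0.1,-1,0],0],[[-0.1,-1,0],0],[[-0.1,-1,0],0],[[0,-1,0],0],[[0,-0.07,0],0],[[0,0,0],0]]' 1
python3 -c "
from h import *
grab('wrist','w8.png'); go(469,15.6,22,-3.5)"
```

```text
time: 22.48
tool_pos: [470.0, 15.9, 134.5]
orientation: [[0.061, 0.998, 0.002], [0.998, -0.061, 0.001], [0.001, 0.002, -1.0]]
force: [0.2, 0.0, 0.3]
finger_gap: 85.2
grip_force: 0.0
t22.5 at [470.2  15.9 134.3] yaw -3.5 q7 0.20 tilt [ 0.     0.002 -1.   ] gap 85.2
  turn 0.00 shift [-0.01 -0.05  4.49]
```

View pics/w8.png

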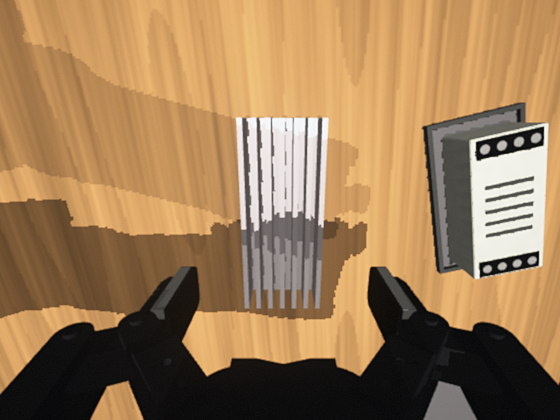

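The PSU sits in its tray and the heat sink is centred between the fingers, from (237,118)–(328,118) down to (245,308)–(322,308). Check the centre along its length, then descend.

```bash
python3 -c "
from h import *
c=grab('wrist'); a=plane(c,(282.5,118),40);b=plane(c,(283.5,308),40);print(a,b,(a+b)/2,np.linalg.norm(a-b))"
python3 -m inch '[[[0,-0.04,0.9],0],[[0,0,1],0],[[0,0,1],0],[[0,0,0.8],0],[[0,0,0.5],0],[[0,0,0.2],0],[[0,0,0],0]]'
```

```text
[474.83714808  95.47612963  40.        ] [465.74606898 -64.65027572  40.        ] [470.29160853  15.41292695  40.        ] 160.3842679573865
time: 23.45
tool_pos: [468.0, 15.7, 23.7]
orientation: [[0.061, 0.998, 0.0], [0.998, -0.061, 0.0], [0.0, 0.0, -1.0]]
force: [-0.5, 0.5, -0.1]
finger_gap: 85.3
grip_force: 0.0
```

```bash
python3 -m inch '[[[0,0,0],0],[[0,0,0],0],[[0,0,0],0],[[0,0,0],0],[[0,0,0],0]]' -1 && python3 -m inch '[[[0,0,-0.3],0],[[0,0,-0.6],0],[[0,0,-1],0],[[0,0,-1],0],[[0,0,-1],0],[[0,0,-0.3],0],[[0,0,0],0]]'; python3 -c "
from h import *
go(658.7,-262,60,-6)"
```

```text
time: 24.08
tool_pos: [468.5, 15.8, 24.4]
orientation: [[0.061, 0.998, 0.002], [0.998, -0.061, 0.0], [0.0, 0.002, -1.0]]
force: [0.1, 0.5, 5.7]
finger_gap: 65.0
grip_force: 66.8
time: 24.95
tool_pos: [467.6, 16.1, 128.8]
orientation: [[0.061, 0.998, 0.001], [0.998, -0.061, 0.0], [0.0, 0.001, -1.0]]
force: [0.4, 0.5, -4.4]
finger_gap: 64.9
grip_force: 68.4
t24.9 at [467.6  16.1 128.8] yaw -3.5 q7 0.21 tilt [ 0.     0.001 -1.   ] gap 64.9
  turn 0.50 shift [-10.26   8.76   2.75]
```

```bash
python3 -m inch '[[[0,0,0],0.5],[[-0.5,0.4,0],0],[[-0.95,0.8,0],0],[[-0.95,0.8,0],0],[[-0.95,0.8,0],0],[[-0.95,0.8,0],0],[[-0.95,0.8,0],0],[[-0.95,0.8,0],0],[[-0.95,0.8,0],0],[[-0.95,0.8,0],0],[[-0.95,0.8,0],0],[[-0.95,0.8,0],0],[[-0.26,0.36,0],0],[[0,0,0.7],0],[[0,0,1],0],[[0,0,0.9],0],[[0,0,0],0],[[0,0,0],0]]'
python3 -c "
from h import *
grab('wrist','w9.png'); go(658.7,-262,30,-6)"
```

```text
time: 27.2
tool_pos: [658.9, -262.3, 63.9]
orientation: [[0.104, 0.995, 0.0], [0.995, -0.104, -0.0], [-0.0, 0.001, -1.0]]
force: [0.1, 0.3, -2.8]
finger_gap: 64.9
grip_force: 68.1
t27.2 at [ 659.3 -262.6   64.5] yaw -6.0 q7 0.57 tilt [-0.001  0.002 -1.   ] gap 65.0
  turn -0.00 shift [ 0.02 -0.02  1.38]
```

View pics/w9.png

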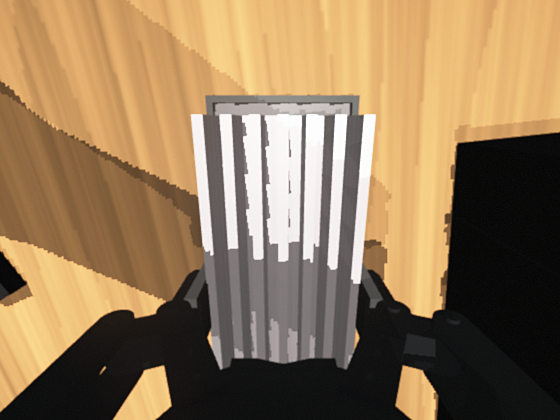

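Heat sink columns 192–374 are centred over the tray lip at 206–360. Lower to contact.

```bash
python3 -m inch '[[[0.02,-0.02,0.6],0],[[0,0,0.5],0],[[0,0,0.28],0],[[0,0,0.08],0],[[0,0,0.04],0],[[0,0,0],0],[[0,0,0],0]]'
```

```text
time: 28.12
tool_pos: [657.8, -261.5, 27.5]
orientation: [[0.105, 0.995, -0.001], [0.995, -0.105, 0.001], [0.001, -0.001, -1.0]]
force: [-5.9, 4.2, 9.6]
finger_gap: 65.3
grip_force: 70.4
```

```bash
python3 -m inch '[[[0,0,0],0],[[0,0,0],0],[[0,0,0],0],[[0,0,-0.4],0],[[0,0,-0.8],0],[[0,0,-1],0],[[0,0,-1],0],[[0,0,-1],0],[[0,0,-1],0],[[0,0,-1],0],[[0,0,0],0]]' 1
python3 - <<'E'
from h import *
t=grab("top")["frame"][240:290,350:425]; s=grab("scene")["frame"][135:180,170:240]; t2=grab("top")["frame"][135:275,120:440]
o=np.zeros((600,800,3),np.uint8)
o[:350,:525]=cv2.resize(t,None,fx=7,fy=7,interpolation=cv2.INTER_CUBIC)
o[355:580,:350]=cv2.resize(s,None,fx=5,fy=5,interpolation=cv2.INTER_CUBIC)
o[360:556,352:800]=cv2.resize(t2,None,fx=1.4,fy=1.4,interpolation=cv2.INTER_CUBIC)
cv2.imwrite("pics/relay.png",o[...,::-1]); go(455,-285,180,0)
E
```

```text
time: 29.5
tool_pos: [659.6, -262.6, 184.9]
orientation: [[0.105, 0.994, 0.005], [0.994, -0.105, -0.002], [-0.001, 0.005, -1.0]]
force: [1.2, 0.4, 0.9]
finger_gap: 85.3
grip_force: 0.0
t29.6 at [ 657.8 -261.3  180.7] yaw -6.0 q7 0.53 tilt [ 0.    -0.001 -1.   ] gap 85.4
  turn -1.20 shift [-0.95 -8.11  0.03]
```

View pics/relay.png

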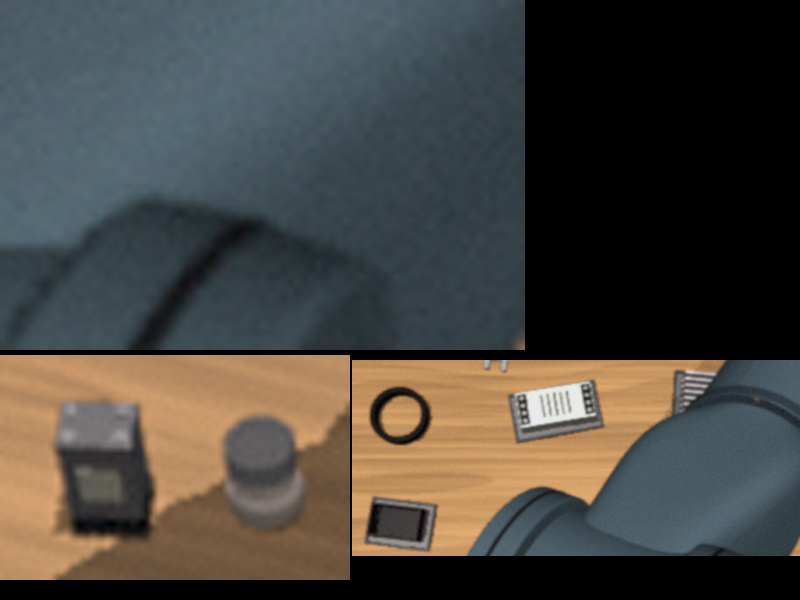

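The arm hides the relay from the top camera. The scene shows the relay's top face at crop px (60,403),(138,403),(143,447),(68,448). I'll use the first top image, since the relay has not been touched.

```bash
python3 - <<'E'
from h import *
t=cv2.imread("pics/top0.png")[240:288,355:420]
cv2.imwrite("pics/relay2.png",cv2.resize(t,None,fx=12,fy=12,interpolation=cv2.INTER_CUBIC))
E
```

```text
(no output)
```

View pics/relay2.png

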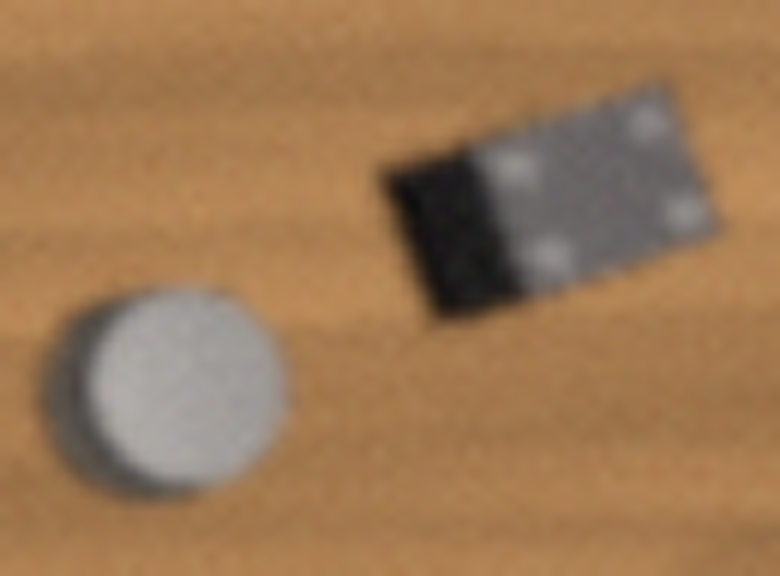

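Top-face corners in this crop are (470,148),(665,85),(720,235),(522,300); the jar cap is at (190,390).

```bash
python3 - <<'E'
from h import *
np.set_printoptions(precision=1,suppress=True)
c=grab("top"); s=grab("scene")
T=lambda u,v:((u-5.5)/12+355,(v-5.5)/12+240)
S=lambda u,v:((u-2)/5+170,(v-357)/5+135)
A=[(470,148),(665,85),(720,235),(522,300)];B=[(143,447),(68,448),(60,403),(138,403)]
for a,b in zip(A,B): print(*tri(c,T(*a),s,S(*b)))
Q=np.array([plane(c,T(*a),66)[:2] for a in A],np.float32); print(Q,Q.mean(0),cv2.minAreaRect(Q))
Q=np.array([plane(s,S(*a),66)[:2] for a in B],np.float32); print(Q,Q.mean(0),cv2.minAreaRect(Q))
print("jar",plane(c,T(190,390),45))
E
```

```text
[ 455.7 -241.4   67.2] 4.501377063021581
[ 466.1 -275.6   65.2] 5.420471815675695
[ 441.5 -287.3   65. ] 2.1628581629529515
[ 430.7 -252.1   66.6] 1.6702127574206467
[[ 456.4 -244. ]
 [ 466.8 -278.1]
 [ 441.1 -285.9]
 [ 430.5 -251.4]] [ 448.7 -264.8] ((448.63714599609375, -264.73101806640625), (26.941762924194336, 36.095787048339844), 16.932287216186523)
[[ 454.7 -239.6]
 [ 466.7 -272.2]
 [ 442.2 -287.9]
 [ 430.2 -253.3]] [ 448.4 -263.3] ((448.461181640625, -263.7583312988281), (28.31911849975586, 41.0431022644043), 20.170316696166992)
jar [ 417.  -198.5   45. ]
```

```bash
python3 -m inch '[[[0,0,0],-1],[[0,0,0],-1],[[0,0,0],-1],[[0,0,0],-1],[[0,0,0],-0.6],[[0.22,-0.6,0],0],[[0.3,-1,0],0],[[0.3,-1,0],0],[[0.3,-1,0],0],[[0.3,-1,0],0],[[0.3,-1,0],0],[[0.3,-1,0],0],[[0.3,-1,0],0],[[0,-0.44,0],0],[[0,0,0.8],0],[[0,0,0.8],0],[[0,0,0],0]]'
python3 -c "
from h import *
grab('wrist','w10.png'); go(448.6,-264.5,55,17)"
```

```text
time: 31.88
tool_pos: [448.6, -264.5, 139.8]
orientation: [[-0.293, 0.956, -0.003], [0.956, 0.293, 0.001], [0.002, -0.002, -1.0]]
force: [0.4, -0.7, 0.1]
finger_gap: 85.4
grip_force: 0.0
t31.9 at [ 449.1 -265.   140.8] yaw 17.0 q7 1.06 tilt [ 0.    -0.001 -1.   ] gap 85.5
  turn 0.00 shift [ 0.02 -0.01  3.43]
```

View pics/w10.png

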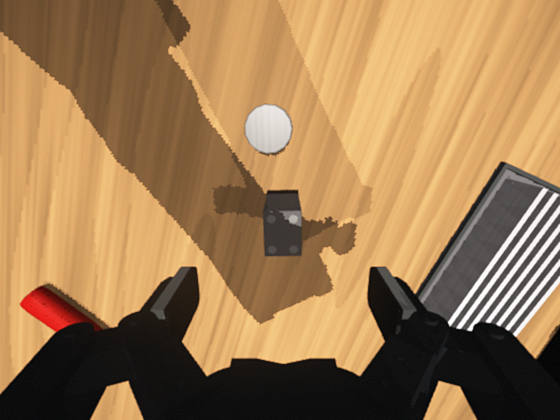

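That makes 16 pictures viewed, over the 14 limit, so I view no more and check by numbers from here. Here the relay's top face is at (264..301, 209..255), centred and aligned between the fingers, with the jar clear at (268,128).

```bash
python3 -c "
from h import *
c=grab('wrist'); print(plane(c,(264,209),66),plane(c,(301,209),66),plane(c,(282.8,209),66),plane(c,(282.8,255),66),plane(c,(282.8,232),66))"
python3 -m inch '[[[0,0,0.7],0],[[0,0,1],0],[[0,0,0.9],0],[[0,0,0.6],0],[[0,0,0.22],0],[[0,0,0],0]]'
```

```text
[ 431.00259385 -252.64995326   66.        ] [ 456.56896019 -244.85439496   66.        ] [ 443.99291985 -248.68901324   66.        ] [ 454.64877803 -283.65157124   66.        ] [ 449.18433291 -265.72237434   66.        ]
time: 32.72
tool_pos: [449.1, -265.1, 55.5]
orientation: [[-0.292, 0.956, 0.0], [0.956, 0.292, -0.0], [-0.0, 0.0, -1.0]]
force: [-0.5, 0.3, 0.5]
finger_gap: 85.2
grip_force: 0.0
```

```bash
python3 -m inch '[[[0,0,0],0],[[0,0,0],0],[[0,0,0],0],[[0,0,0],0],[[0,0,0],0],[[0,0,0],0],[[0,0,0],0]]' -1 && python3 -m inch '[[[0,0,-0.3],0],[[0,0,-0.7],0],[[0,0,-1],0],[[0,0,-1],0],[[0,0,-1],0],[[0,0,-0.5],0],[[0,0,0],0]]'; python3 - <<'E'
from h import *
import trays
go(468.5,259.7,160,-7.9)
c=trays.cs["top"]
# dark box in short tray: rim at z=37
g=cv2.cvtColor(c["frame"],cv2.COLOR_RGB2GRAY); m=(g<50).astype(np.uint8)
m[:, :120]=0; m[:,200:]=0; m[:225]=0; m[285:]=0
m=cv2.morphologyEx(m,cv2.MORPH_OPEN,np.ones((5,5)))
cn=max(cv2.findContours(m,0,1)[0],key=cv2.contourArea)[:,0,:]
print("box",cv2.minAreaRect(np.array([plane(c,p,37)[:2] for p in cn],np.float32)))
E
```

```text
time: 33.6
tool_pos: [449.2, -265.0, 56.0]
orientation: [[-0.292, 0.956, 0.001], [0.956, 0.292, 0.0], [-0.0, 0.001, -1.0]]
force: [-0.8, 0.6, 5.4]
finger_gap: 27.0
grip_force: 59.1
time: 34.48
tool_pos: [449.5, -265.1, 169.0]
orientation: [[-0.292, 0.956, 0.002], [0.956, 0.292, -0.001], [-0.001, 0.002, -1.0]]
force: [-0.1, 0.4, -1.2]
finger_gap: 27.0
grip_force: 59.1
long top centre [ 660.  -262.3] size [182.2  91.4] long-axis deg 84.033066
long scene centre [ 653.3 -267.4] size [195.7 100.5] long-axis deg 83.955284
   tri [ 658.  -261.3   10.3] 0.30622236558552907
middle top centre [647.3  19.2] size [ 80.7 139.7] long-axis deg 99.88987
middle scene centre [640.5  17.3] size [ 92.8 141.1] long-axis deg 100.34768
   tri [645.5  19.1  10.4] 0.6585539055158892
short top centre [468.9 259.4] size [98.  72.1] long-axis deg 82.04101
short scene centre [465.4 259.6] size [98.3 81.4] long-axis deg 81.5092
   tri [468.2 258.7   1.7] 0.9515409747006308
t34.6 at [ 448.7 -264.6  167.6] yaw 17.0 q7 1.04 tilt [ 0. -0. -1.] gap 27.1
  turn 4.98 shift [20.9 -2.1  0.3]
box ((472.6439208984375, 289.9178771972656), (15.700813293457031, 45.751014709472656), 82.31999206542969)
```

```bash
python3 -m inch '[[[0,0,0],1],[[0,0,0],1],[[0,0,0],1],[[0,0,0],1],[[0,0,0],0.98],[[0.9,-0.1,0],0],[[1,-0.1,0],0],[[1,-0.1,0],0],[[1,-0.1,0],0],[[1,-0.1,0],0],[[1,-0.1,0],0],[[1,-0.1,0],0],[[1,-0.1,0],0],[[1,-0.1,0],0],[[1,-0.1,0],0],[[1,-0.1,0],0],[[1,-0.1,0],0],[[1,-0.1,0],0],[[1,-0.1,0],0],[[1,-0.1,0],0]]' && python3 -m inch '[[[1,-0.1,0],0],[[1,-0.1,0],0],[[1,-0.1,0],0],[[1,-0.1,0],0],[[1,-0.1,0],0],[[1,-0.1,0],0],[[0,0,0],0],[[0,0,0],0]]'
python3 - <<'E'
from h import *
go(468.5,259.7,62,-7.9)
c=grab("wrist","w11.png")
print([proj(c,(468.5+a*.99+b*.139,259.7-a*.139+b*.99,37)).round() for a,b in((-25,-38),(25,-38),(25,38),(-25,38))])
g=cv2.cvtColor(c["frame"],cv2.COLOR_RGB2GRAY)
u,v=proj(c,(468.5+38*.139,259.7+38*.99,37)).round().astype(int); print(u,v)
print("col",g[v-25:v+15,u].tolist())
print("row",g[v+12,u-50:u+51].tolist())
E
```

```text
time: 37.08
tool_pos: [462.5, 109.8, 167.2]
orientation: [[0.138, 0.99, -0.002], [0.99, -0.138, -0.001], [-0.001, -0.001, -1.0]]
force: [0.8, 0.0, -1.2]
finger_gap: 27.4
grip_force: 59.2
time: 38.08
tool_pos: [468.5, 258.5, 167.3]
orientation: [[0.138, 0.99, -0.001], [0.99, -0.138, -0.002], [-0.002, -0.001, -1.0]]
force: [-0.3, -0.2, -1.3]
finger_gap: 27.2
grip_force: 59.2
t38.1 at [468.5 258.5 167.3] yaw -8.0 q7 -0.39 tilt [-0.002 -0.001 -1.   ] gap 27.2
  turn -0.01 shift [ 0.05 -0.01  4.21]
[array([257., 246.]), array([309., 246.]), array([311., 166.]), array([255., 166.])]
283 166
col [169, 168, 170, 169, 170, 172, 173, 132, 98, 108, 109, 106, 133, 157, 160, 162, 162, 118, 47, 31, 33, 34, 47, 63, 65, 60, 62, 64, 63, 65, 64, 63, 62, 62, 59, 61, 59, 58, 59, 58]
row [175, 180, 183, 180, 177, 176, 173, 176, 181, 191, 197, 186, 137, 101, 99, 92, 114, 144, 152, 151, 153, 117, 67, 61, 53, 38, 31, 33, 44, 51, 58, 61, 61, 60, 60, 61, 61, 61, 60, 60, 60, 61, 59, 60, 57, 59, 58, 58, 59, 58, 58, 59, 60, 58, 58, 59, 59, 58, 58, 59, 61, 58, 57, 58, 59, 57, 57, 57, 58, 59, 59, 50, 34, 28, 40, 50, 56, 83, 131, 153, 150, 110, 73, 89, 97, 98, 123, 175, 197, 193, 189, 188, 183, 177, 170, 168, 166, 164, 161, 161, 166]
```

Box walls at columns 255–310 match the prediction, so the relay is over the box centre. Lower it in.

```bash
python3 -m inch '[[[0.05,0,0.8],0],[[0,0,1],0],[[0,0,0.8],0],[[0,0,0.6],0],[[0,0,0.5],0],[[0,0,0.3],0],[[0,0,0.1],0],[[0,0,0],0],[[0,0,0],0]]'; python3 -c "
from h import *
go(468.5,259.7,62,-7.9)"
```

```text
time: 39.25
tool_pos: [469.4, 261.3, 66.0]
orientation: [[0.138, 0.99, 0.001], [0.99, -0.138, 0.001], [0.001, 0.001, -1.0]]
force: [-0.1, -0.1, -0.3]
finger_gap: 26.8
grip_force: 59.2
t39.2 at [469.4 261.3  66. ] yaw -7.9 q7 -0.29 tilt [ 0.001  0.001 -1.   ] gap 26.8
  turn -0.00 shift [-0.07 -0.03  0.16]
```

```bash
python3 -m inch '[[[0,0,0.06],0],[[0,0,0.04],0],[[0,0,0.04],0],[[0,0,0],0],[[0,0,0],0],[[0,0,0],0]]'
```

```text
time: 40.0
tool_pos: [469.1, 261.1, 62.1]
orientation: [[0.138, 0.99, 0.0], [0.99, -0.138, 0.0], [0.0, 0.0, -1.0]]
force: [-0.7, 0.4, -0.6]
finger_gap: 27.1
grip_force: 59.2
```

```bash
python3 -m inch '[[[0,0,0.03],0],[[0,0,0.02],0],[[0,0,0],0],[[0,0,0],0]]'
```

```text
time: 40.5
tool_pos: [469.2, 261.1, 62.0]
orientation: [[0.138, 0.99, -0.0], [0.99, -0.138, 0.001], [0.001, -0.0, -1.0]]
force: [-4.3, -1.4, 14.5]
finger_gap: 27.3
grip_force: 61.3
```

Floor contact at 62 mm, as predicted. Release, rise, and check by numbers.

```bash
python3 -m inch '[[[0,0,-0.03],0],[[0,0,0],0],[[0,0,0],0],[[0,0,0],0],[[0,0,-0.3],0],[[0,0,-0.6],0],[[0,0,-1],0],[[0,0,-1],0],[[0,0,-1],0],[[0,0,-1],0],[[0,0,0],0],[[0,0,0],0]]' 1
python3 - <<'E'
from h import *
np.set_printoptions(precision=1,suppress=True)
import trays
def rect(c,m,uv,z,tag):
    _,L=cv2.connectedComponents(m.astype(np.uint8)); l=L[int(uv[1]),int(uv[0])]
    if l==0: print(tag,"no seed"); return
    k=(L==l).astype(np.uint8); cn=max(cv2.findContours(k,0,1)[0],key=cv2.contourArea)[:,0,:]
    print(tag,cv2.minAreaRect(np.array([plane(c,p,z)[:2] for p in cn],np.float32)))
w=grab("wrist","w12.png"); g=cv2.cvtColor(w["frame"],cv2.COLOR_RGB2GRAY)
print("expected relay top px",[proj(w,(468.5+a*.99+b*.139,259.7-a*.139+b*.99,72)).round() for a,b in((-14,-18),(14,-18),(14,18),(-14,18))])
u,v=proj(w,(468.5,259.7,72)).astype(int); print("row",g[v,u-40:u+41:2].tolist()); print("col",g[v-60:v+40:2,u].tolist())
t=trays.cs["top"]; gt=cv2.cvtColor(t["frame"],cv2.COLOR_RGB2GRAY)
for thr in(150,170): rect(t,gt>thr,proj(t,(646.3-12*0,19,43)),43,"psu")
for n,X in(("jar",(417,-198.5,45)),):
    a=cv2.cvtColor(cv2.imread("pics/top0.png"),cv2.COLOR_BGR2GRAY); u,v=proj(t,X).astype(int)
    print(n,"diff",np.abs(a[v-15:v+15,u-15:u+15].astype(int)-gt[v-15:v+15,u-15:u+15]).mean())
    b=cv2.imread("pics/top0.png")[...,::-1]; print("tape diff",np.abs(b[150:198,130:180].astype(int)-t["frame"][150:198,130:180]).mean())
s=readout.observe(); print(s["time"],s["force"],s["tool_pos"])
E
```

```text
time: 42.0
tool_pos: [468.7, 261.1, 184.0]
orientation: [[0.137, 0.991, -0.0], [0.991, -0.137, 0.0], [0.0, -0.0, -1.0]]
force: [1.2, 0.0, -0.3]
finger_gap: 85.4
grip_force: 0.0
long top centre [ 660.  -262.3] size [182.3  91.6] long-axis deg 83.94857
long scene centre [ 653.4 -267.4] size [195.7 100.7] long-axis deg 83.950066
   tri [ 657.9 -261.3   10.2] 0.2575007288736737
middle top centre [647.4  19.2] size [ 80.8 139.5] long-axis deg 100.22673
middle scene centre [640.5  17.3] size [ 92.7 141.2] long-axis deg 100.25465
   tri [645.5  19.1  10.3] 0.712259828750757
short top centre [468.6 259.5] size [98.3 71.6] long-axis deg 82.47586
short scene centre [455.  260.9] size [ 99.2 103.3] long-axis deg 172.33334
   tri [466.9 259.4  12.3] 0.7253376469077978
expected relay top px [array([268., 236.]), array([299., 236.]), array([300., 196.]), array([267., 196.])]
row [71, 76, 75, 51, 41, 51, 57, 53, 44, 31, 27, 24, 89, 127, 125, 127, 94, 52, 49, 51, 50, 53, 54, 53, 54, 55, 53, 56, 46, 24, 24, 23, 25, 64, 77, 56, 54, 86, 106, 110, 111]
col [145, 126, 30, 30, 56, 51, 56, 57, 55, 54, 55, 54, 44, 24, 58, 55, 58, 56, 55, 53, 94, 127, 129, 128, 126, 127, 125, 125, 125, 93, 50, 55, 54, 56, 56, 53, 54, 54, 53, 56, 28, 26, 57, 110, 108, 108, 109, 108, 110, 109]
psu ((648.8136596679688, 19.089622497558594), (59.35260009765625, 114.087646484375), 9.436723709106445)
psu ((646.7911987304688, 19.423839569091797), (54.386165618896484, 111.36479949951172), 9.205194473266602)
jar diff 11.334444444444445
tape diff 8.217777777777778
42.15 [ 0.6 -1.2  0.4] [468.6 260.8 183.3]
```

The relay's top face lies where a 72 mm high top should, so it is upright. One last check of the heat sink, jar and tape positions.

```bash
python3 - <<'E'
from h import *
t=grab("top"); b=cv2.cvtColor(cv2.imread("pics/top0.png"),cv2.COLOR_BGR2GRAY); g=cv2.cvtColor(t["frame"],cv2.COLOR_RGB2GRAY)
for n,(x0,y0,x1,y1) in dict(jar=(356,258,386,288),tape=(130,150,180,198),wood=(300,300,350,350)).items():
    m=cv2.matchTemplate(g[y0-8:y1+8,x0-8:x1+8],b[y0:y1,x0:x1],cv2.TM_CCOEFF_NORMED)
    print(n,cv2.minMaxLoc(m)[1:4:2],"(8,8)=still", np.abs(b[y0:y1,x0:x1].astype(int)-g[y0:y1,x0:x1]).mean())
m=(g>115).astype(np.uint8); k=np.zeros_like(m); k[130:200,340:440]=m[130:200,340:440]
hsv=cv2.cvtColor(t["frame"],cv2.COLOR_RGB2HSV); k[hsv[...,1]>70]=0
P=np.argwhere(k)[:,::-1]; print("hs",cv2.minAreaRect(np.array([plane(t,p,43)[:2] for p in P],np.float32)))
E
```

```text
jar (0.9923945069313049, (8, 8)) (8,8)=still 11.345555555555556
tape (0.9932683706283569, (8, 8)) (8,8)=still 8.632083333333334
wood (0.9516566395759583, (7, 8)) (8,8)=still 10.7908
hs ((658.41650390625, -259.1626892089844), (165.67816162109375, 68.0417251586914), 84.10908508300781)
```

Heat sink, PSU, box and relay are all in place, and the jar and tape have not moved. Handing in.

```bash
python3 -c "
from workcell import r
print(r.sign_off())"
```

```text
the job is handed in; nothing more can be done
None
```

The job is handed in after about 42 s of robot time: heat sink, power supply and parts box are in their trays, the relay stands upright in the box, and the jar and tape have not moved; I viewed 16 pictures, two over the limit of 14.

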